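# Hook a filter cassette into a desktop extractor

### The arm

A 6-joint arm with a two-finger parallel gripper is mounted at the origin on the work surface. World frame = base frame: x ahead of the robot, y to its left, z up, the work surface at z = 0. Lengths are in m, angles in rad, forces in N, time in s.
With the tool pointing down it reaches from about 0.225 to 0.875 m from the base axis. Payload 3.4 kg.
Tool frame: the origin (TCP) lies midway between the tips of the shut fingers; the grasp point (between the pads) lies 19 mm behind it; x points along the fingers, z is the direction in which the jaws open and shut, and the axes are right-handed (so a half turn about x gives the same grasp; the last joint's range is limited). The gripper opens to 85 mm and grips with 20 to 120 N. Pads are 22 mm wide; open, the fingers measure 114 mm over their backs; the gripper's body (76 mm by 85 mm) begins 54 mm behind the grasp point. The pads swing forward as they close: fully open they stand 13 mm farther back than shut.
Start: joints at [1.001, 0.276, 1.505, -0, 1.361, -0.121], TCP at [0.25, 0.518, 0.231] pointing down, gripper open.
Joint ranges: [-2.89, 2.89], [-0.75, 2.08], [0.22, 2.7], [-1.18, 4.32], [0.11, 2.71], [-2.7, 2.7]. Speed limits (rad/s): [2.57, 2.57, 3.14, 3.14, 3.14, 3.14].

### API

Orientations are given as a unit quaternion [w, x, y, z].
In Python, from rig import manip, eyes gives the robot as it stands. The module is installed in compiled form; this text tells all that it offers.
- The arm moves only by the shell command python3 -m crank 'ROWS' [FORCE]. ROWS is JSON, a list of rows, each a list of 7 numbers: the shift along the tool's x, y, z in cm, then the turn, a rotation vector about the tool's x, y, z in degrees, then the finger opening in cm, from 0 to 8.54. A call has 1 to 5 rows; each row is the pose to reach, as a shift and turn from the pose commanded when the call began, along the tool's axes at that moment; what a row does not reach only later rows make up. A row lasts 1/8 s, in which the tool goes at most 62.5 mm and 10.7 degrees, less where a joint would pass 70% of its speed; a pose out of reach is approached as far as the arm can. A call with a gripper value outside its range is refused whole. The fingers move at their own pace and stop on an object; FORCE is the grip in N (left out, the last holds). Time passes only in rows, so rows that repeat a pose let the fingers close. It gives the time, the measured TCP pose, the force and the opening at its end, in the units of the state.
- manip.get_state(): the state, without advancing time (a new reading comes with each control period).
- eyes.get_image(name): name is "scene" or "side" or "wrist"; returns a dict with "color" (480x640x3 uint8, blue, green, red), "z_map" (480x640 float32, m along the optical axis (not along the pixel's ray), 0 where there is no reading), "vertical_fov" (degrees; the focal length in pixels is half the picture's height over the tangent of half this angle, whatever the lens; pixels are square), "cx", "cy" (the principal point, pixels), "eye" and "attitude" of the camera in the world. Camera axes: x right, y up, looking along -z (the intrinsics and any distortion apply to the point x, -y, -z); pixel columns grow to the right and rows downward; lengths in m; the calibration is good to about 2 mm. A picture is of the moment at which its call begins.
- manip.sign_off(): hands the job in, once; it reports no verdict.
The state is a dict: "clock": time; "qpos": joint angles; "qd": joint speeds; "effort": joint torques, N m; "position": TCP position; "ee_rot": TCP orientation; "contact_force": force on the tool from outside, world axes, zero at the start; "moment": the same for the moment, N m; "width": finger opening in m.
Only numpy, scipy, OpenCV 4.12 (cv2) and the standard library are available. Lean on these libraries where they do the work, as an engineer would, in place of code of your own. Each camera call takes 0.05 s, during which the arm holds its last target.

### The job

Fit the filter cassette that lies on the desk into the empty sloping bay of the desktop extractor: carry it by its handle, hook the two tabs on its lower edge under the steel lip at the bottom of the bay while its handle end is still raised, then swing the handle end down and press, without forcing it, until the spring latch at the top snaps out over its edge and it stays flush. Keep your fingers off the paper pleats, and leave everything else on the desk where it stands.

Things in the scene. Friction and masses are not known exactly. Their poses are not given: they have to be found in the camera images.
- filter_handle (a point): Grasp point: centre of the handle bar of the loose grey filter cassette (0.2 to 0.4 kg), which lies flat, handle up. Bar: 100 mm long along y, 12 mm thick in x, 14 mm high, its centre 50 mm above the cassette's underside; carried on a post at each end (40 to 50 mm from the centre), open beneath, 21 mm clear. Axes are the cassette's: -x to its tabs, +x to its latch edge, z out of its face.
- filter_mid (a point): Centre of the same cassette's flat frame: 170 mm in x, 180 mm in y, 22 mm thick in z. It lies 45 mm in -x and 39 mm in -z from filter_handle and 11 mm above the underside; same axes. The 73 mm of the top face next to the +x edge are solid plastic, under the handle; pleated paper fills most of the rest.
- filter_tabs (a point): Point half-way between the tips of the cassette's two tabs, at half their thickness: 99 mm in -x from filter_mid and 6 mm above the underside. The tabs stick out 14 mm from the -x edge of the frame; each is 30 mm wide and 6 mm thick (3 to 9 mm above the underside), centred 50 mm either side of the middle. Same axes.
- pleats: The cassette's white pleated paper, fixed in the frame: 84 mm (x) by 150 mm (y), its middle 30 mm to the -x side of filter_mid, its top 5 mm below the frame's top. Origin: the centre of the cassette's underside; same axes.
- extractor_c (a point): The white wedge-shaped desktop extractor, fixed: 240 mm wide, 235 mm deep, 63 mm high at the front (towards the robot), 148 mm at the back. Point on its underside at mid-width, 113 mm behind its front. Axes: x to its back, y across, z up. Its sloping top, tipped 22 degrees towards the robot, holds the open bay for the cassette.
- bay: The bay in the extractor's slope. Axes: x up the slope, y across, z out of the slope. Origin: where the centre of the cassette's underside lies when seated (then both have the same axes). Ledge at the lower end z = 0, at the upper end z = -2.5 mm; upper wall at x = 87 mm (2 mm clearance), side walls at y = 92.5 mm either side (2.5 mm clearance, top 5 mm bevelled), 22 mm high, flush with the seated frame.
- lip (a point): Middle of the free edge of the steel retaining lip across the bottom of the bay: bay x = -88 mm, z = 13 mm (its underside); lip 4 mm thick, full width. The slot under it is 13 mm high and ends at bay x = -101 mm; seated tab tips lie at x = -99 mm. With the cassette tilted 12 degrees to the bay the tabs go about 11 mm under, until its lower edge meets the lip. Bay axes.
- latch (a joint): Spring latch at the middle of the bay's upper end, 40 mm wide: 0 = sprung fully out, grows as it is pushed back up the slope, to 0.009 m at most; 3.5 N at first, 0.7 N more per mm. The cassette's upper edge, pressed down on its bevelled nose, pushes it back 4.5 mm, and it snaps out over the frame's top when that edge is pressed down fully.
- latch_nose (a point): Tip of the latch's nose: bay x = 80.5, z = 24 mm when out, 4.5 mm over the seated cassette's upper edge. The nose's underside is at bay z = 21.5 mm and its bevel climbs to z = 32 mm, 5.5 mm farther up the slope. Bay axes.
- pins (a point): Midway between the tops of two steel ejector pins (10 mm across, 60 mm either side) in the bay's upper ledge: bay x = 77, z = 6 mm when out. They are sprung (each 2 N, growing to 5 N when the cassette is seated): they lift its upper edge unless the latch holds it, so it must be pressed some 1 mm past z = 0 to snap in: some 12 to 20 N at the handle; the ledge stops it 2.5 mm past. Bay axes.
- amber_bottle_c (a point): Bystander: amber glass bottle, 62 mm across, 145 mm high, 70 mm above its foot.
- beaker_c (a point): Bystander: glass beaker, 68 mm across, 85 mm high; point at half height.
- jar_c (a point): Bystander: small glass jar with white lid, 58 mm across, 65 mm high; point at half height.
- notepad_c (a point): Bystander: pad of paper notes 76 by 76 by 18 mm; its centre.
- mouse_c (a point): Bystander: black computer mouse 105 by 60 by 33 mm; its centre.
- spatula_c (a point): Bystander: flat steel lab spatula 163 mm long, 13 mm wide, lying on the desk; its middle.
- vial_c (a point): Bystander: small amber vial with black cap, 24 mm across, 50 mm high; point at half height.

How it is judged:
By the outcome, as a careful person would: the job done as asked, in the order asked, and still so for the second after the job is handed in, with the robot touching nothing.
It also fails if it takes over 48 s, if anything falls off the work surface, if the arm or the gripper's body presses on something with over 40 N, if the wrist force passes 120 N, or if a joint passes its speed limit or range.

## Working session

There is one attempt and no reset: what is moved stays moved. The work goes in short steps, Python scripts to look and compute and a shell command to move; the robot and the scene stay as the last step left them, time stands still between calls to the robot, and variables do not carry over. Pictures are saved under pics/ and viewed, and the job is handed in when it is done.

```bash
mkdir -p pics
python3 - <<'E'
from rig import manip, eyes
import cv2
print(manip.get_state())
for n in ("scene","side","wrist"):
    i=eyes.get_image(n); cv2.imwrite(f"pics/{n}0.png",i["color"])
    print(n,{k:v for k,v in i.items() if k not in("color","z_map")})
    import numpy as np; np.savez(f"{n}0.npz",**i)
E
```

```text
{'clock': 0.0, 'qpos': array([ 1.00097388e+00,  2.76586131e-01,  1.50613640e+00,  4.22578059e-06,
        1.36069560e+00, -1.20997581e-01]), 'qd': array([ 2.38957887e-04,  5.14270463e-05, -4.58105704e-04, -1.35645648e-03,
       -1.35291500e-03,  8.98048489e-05]), 'effort': array([-8.31966045e-04, -4.16767859e+01, -2.45802408e+01, -5.64044990e-05,
        1.07556311e-02,  6.76506062e-06]), 'position': array([0.24921109, 0.5176005 , 0.23044346]), 'ee_rot': array([ 0.59814466, -0.37646888,  0.59931377,  0.37592174]), 'contact_force': array([-0.24093277, -0.21900561,  0.20699546]), 'moment': array([-0.03922355, -0.0019755 , -0.0403362 ]), 'width': 0.08527560503140753}
scene {'vertical_fov': 46.06023543933395, 'cx': 324.9189042524292, 'cy': 241.09569754625457, 'eye': array([1.20914534, 0.18891541, 0.93434503]), 'attitude': array([0.58385886, 0.19993119, 0.26407387, 0.74121612])}
side {'vertical_fov': 54.796966220567484, 'cx': 316.4370240764219, 'cy': 245.9798713307185, 'eye': array([ 0.25431308, -0.60857949,  0.75117358]), 'attitude': array([ 0.8987406 ,  0.38081382, -0.09385138, -0.19605635])}
wrist {'vertical_fov': 70.95827424159717, 'cx': 320.4194189262726, 'cy': 239.35923969549043, 'eye': array([0.18596765, 0.54833482, 0.37360392]), 'attitude': array([ 0.83860418, -0.11690395, -0.07260897,  0.52707157])}
```

View pics/scene0.png

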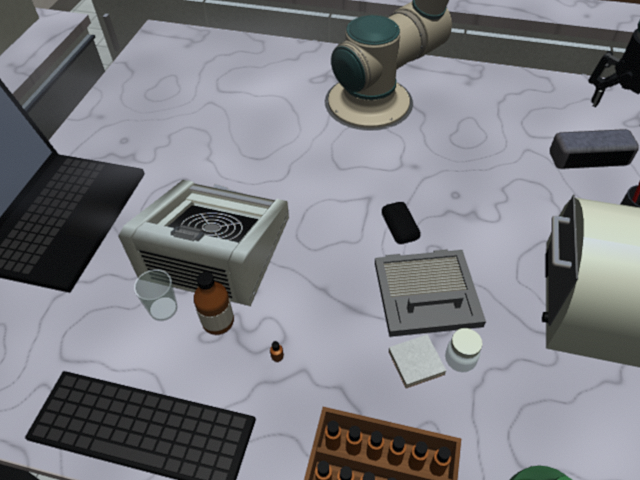

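View pics/side0.png

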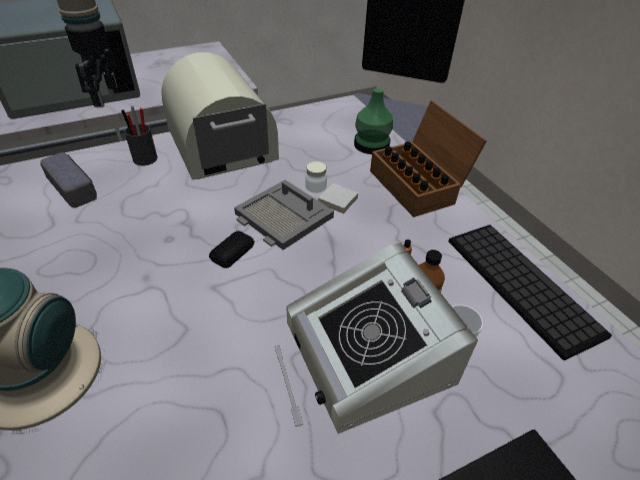

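View pics/wrist0.png

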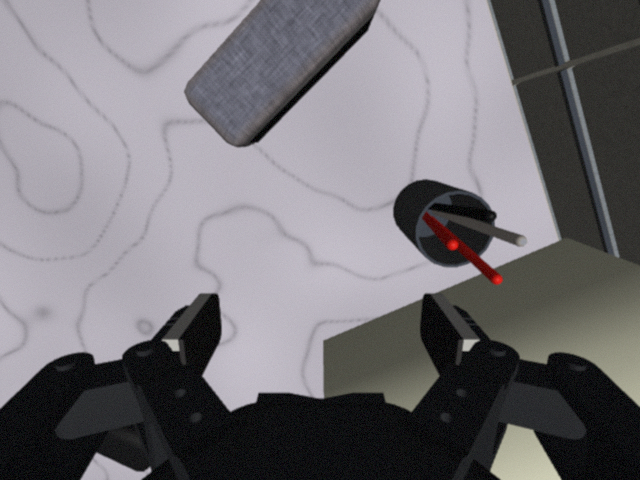

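The views show the cassette near scene (430,290), with its handle at (435,303). The extractor is near (205,240), and the bottle and beaker stand behind it. Next I'll check the calibration against the desk plane and enlarge the views.

```bash
cat > h.py <<'E'
import numpy as np, cv2
from scipy.spatial.transform import Rotation as R
def rot(q): return R.from_quat([q[1],q[2],q[3],q[0]])
def grab(name,tag):
    from rig import eyes
    i=eyes.get_image(name); np.savez(f"{name}{tag}.npz",**i); cv2.imwrite(f"pics/{name}{tag}.png",i["color"]); return i
def load(n): return dict(np.load(n+".npz"))
def cloud(i):
    f=240/np.tan(np.radians(i["vertical_fov"])/2)
    v,u=np.mgrid[0:480,0:640]; z=i["z_map"]
    p=np.stack([(u-i["cx"])/f*z,-(v-i["cy"])/f*z,-z],-1)
    P=rot(i["attitude"]).apply(p.reshape(-1,3)).reshape(480,640,3)+i["eye"]
    P[z==0]=np.nan
    return P
def proj(i,X):
    f=240/np.tan(np.radians(i["vertical_fov"])/2)
    p=rot(i["attitude"]).inv().apply(np.atleast_2d(X)-i["eye"])
    return np.c_[i["cx"]+f*p[:,0]/-p[:,2], i["cy"]+f*p[:,1]/p[:,2]]
def crop(i,x0,y0,x1,y1,s,fn):
    cv2.imwrite(fn,cv2.resize(i["color"][y0:y1,x0:x1],None,fx=s,fy=s,interpolation=cv2.INTER_CUBIC))
E
python3 - <<'E'
from h import *
for n in("scene0","side0"):
    i=load(n);P=cloud(i)
    for u,v in ([(300,60),(200,100),(350,270),(330,350),(500,200),(500,400),(300,390)] if n=="scene0" else [(200,300),(150,200),(350,240),(250,450),(520,400),(100,280)]): print(n,u,v,P[v,u].round(4))
i=load("scene0");crop(i,365,190,525,390,4,"pics/a1.png" ) ;crop(i,110,160,300,340,4,"pics/a2.png")
cv2.imwrite("pics/a1.png",cv2.resize(i["color"][235:385,365:525],None,fx=4,fy=4,interpolation=2))
cv2.imwrite("pics/a2.png",cv2.resize(i["color"][170:310,110:300],None,fx=4,fy=4,interpolation=2))
i=load("side0")
cv2.imwrite("pics/a3.png",cv2.resize(i["color"][170:260,200:370],None,fx=4,fy=4,interpolation=2))
cv2.imwrite("pics/a4.png",cv2.resize(i["color"][235:435,270:485],None,fx=3,fy=3,interpolation=2))
E
```

```text
scene0 300 60 [-0.1402 -0.2268  0.0011]
scene0 200 100 [ 0.0911 -0.4403 -0.0026]
scene0 350 270 [0.5474 0.0675 0.0008]
scene0 330 350 [0.7326 0.0701 0.0012]
scene0 500 200 [0.2813 0.3534 0.0004]
scene0 500 400 [ 0.7562  0.3775 -0.0015]
scene0 300 390 [8.199e-01 3.700e-02 4.000e-04]
side0 200 300 [0.3095 0.0444 0.0014]
side0 150 200 [0.2787 0.4219 0.0016]
side0 350 240 [0.6798 0.0783 0.0023]
side0 250 450 [ 0.3019 -0.2905  0.0011]
side0 520 400 [ 0.7586 -0.4055  0.003 ]
side0 100 280 [0.129  0.187  0.0003]
```

View pics/a1.png

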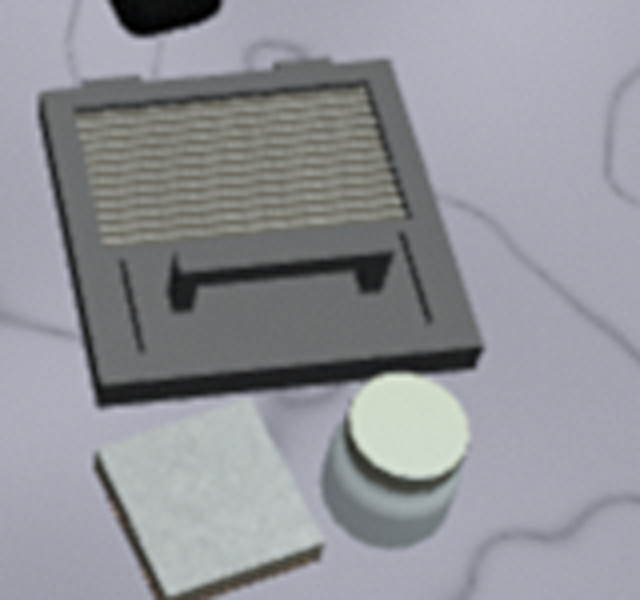

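View pics/a2.png

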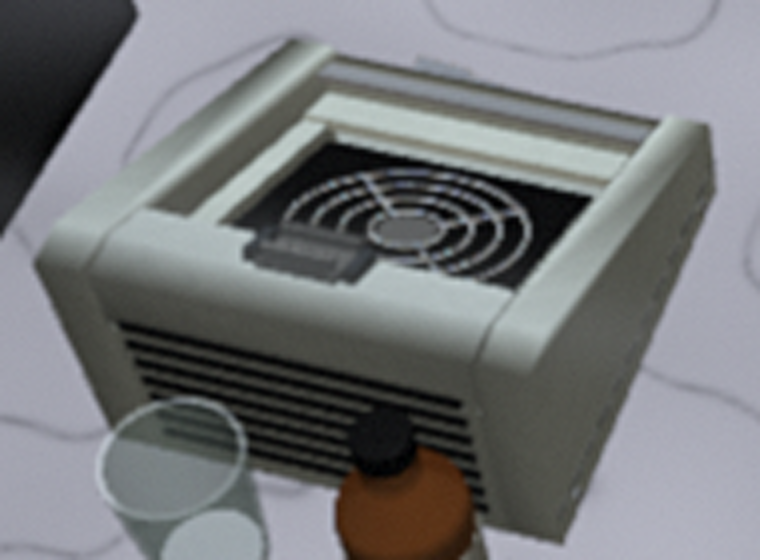

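View pics/a3.png

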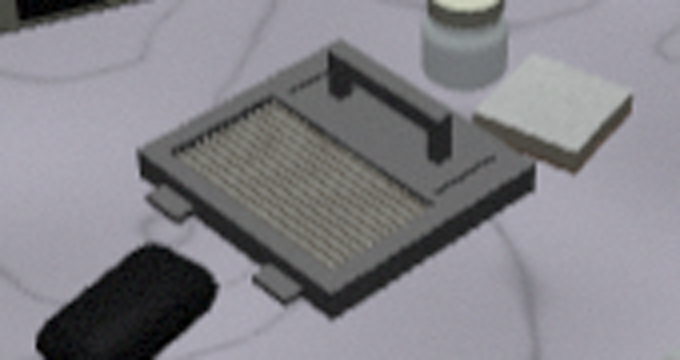

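View pics/a4.png

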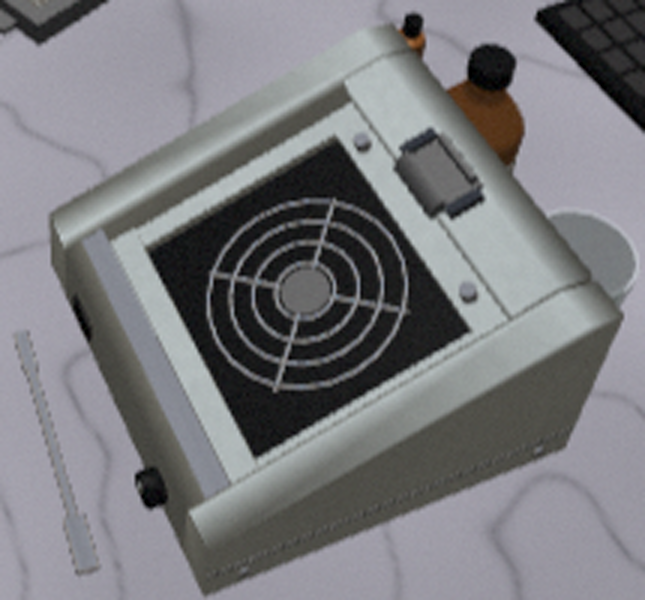

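```bash
cat > fit1.py <<'E'
from h import *
from scipy.optimize import least_squares
sc,si=load("scene0"),load("side0")
def up(pts,off,s): return (np.array(pts,float)+.5)/s-.5+np.array(off)
# cassette
A=up([(40,95),(390,60),(481,350),(97,390)],(365,235),4)
B=up([(332,292),(140,152),(340,40),(535,165)],(200,170),4)
M=np.array([[-85,-90,22],[-85,90,22],[85,90,22],[85,-90,22]])/1e3  # scene order: left-far = -y
M2=M
def pose(p): return lambda X: R.from_euler('z',p[2]).apply(X)+[p[0],p[1],0]
def res(p): return np.r_[(proj(sc,pose(p)(M))-A).ravel(),(proj(si,pose(p)(M2))-B).ravel()]
s=least_squares(res,[.6,.25,0]);print("cassette",s.x,np.degrees(s.x[2]));print(res(s.x).reshape(-1,2).round(1))
print("handle",pose(s.x)(np.array([[.045,0,.05]])),"mid",pose(s.x)(np.array([[0,0,.011]])))
# bay
S=up([(362,141),(468,291)],(270,235),3); SX=[(77,60,6),(77,-60,6)]
C=up([(322,80),(645,143)],(110,170),4)
def bp(p): 
    r=R.from_euler('z',p[3])*R.from_euler('y',-np.radians(22)); return lambda X:r.apply(np.array(X)/1e3)+p[:3]
def line(a,b,q): # dist of projected q ends from the picked line
    d=(b-a)/np.linalg.norm(b-a); n=np.array([-d[1],d[0]]); return (q-a)@n
LS=up([(105,235),(228,480)],(270,235),3)
def rb(p):
    f=bp(p)
    return np.r_[(proj(si,f(SX))-S).ravel(), line(*LS,proj(si,f([(-88,92,17),(-88,-92,17)]))), (proj(si,f([(80.5,0,24)]))-up([(410,180)],(270,235),3)).ravel()*0.0, line(*C,proj(sc,f([(-88,92,17),(-88,-92,17)])))]
b=least_squares(rb,[.55,-.1,.08,-.3]);print("bay",b.x,np.degrees(b.x[3]));print(rb(b.x).round(1))
np.savez("bay0.npz",b=b.x,c=s.x)
im=cv2.resize(si["color"][235:435,270:485],None,fx=3,fy=3,interpolation=2)
f=bp(b.x)
for X,c in [([(-88,92,17),(-88,-92,17)],(0,0,255)),([(87,92.5,22),(87,-92.5,22),(-88,-92.5,22),(-88,92.5,22)],(0,255,0)),([(87,92.5,-2.5),(87,-92.5,-2.5)],(255,0,0)),([(77,60,6),(77,-60,6)],(0,255,255)),([(80.5,20,24),(80.5,-20,24),(86,-20,32),(86,20,32)],(255,0,255))]:
    q=((proj(si,f(X))-[270,235]+.5)*3-.5).round().astype(int); cv2.polylines(im,[q.reshape(-1,1,2)],len(X)>2,c,1)
cv2.imwrite("pics/o1.png",im)
im=cv2.resize(sc["color"][170:310,110:300],None,fx=4,fy=4,interpolation=2)
for X,c in [([(-88,92,17),(-88,-92,17)],(0,0,255)),([(87,92.5,22),(87,-92.5,22),(-88,-92.5,22),(-88,92.5,22)],(0,255,0)),([(80.5,20,24),(80.5,-20,24),(86,-20,32),(86,20,32)],(255,0,255))]:
    q=((proj(sc,f(X))-[110,170]+.5)*4-.5).round().astype(int); cv2.polylines(im,[q.reshape(-1,1,2)],len(X)>2,c,1)
cv2.imwrite("pics/o2.png",im)
E
python3 fit1.py
```

```text
cassette [0.57159084 0.22553761 0.34596431] 19.822295036070837
[[-0.2 -0.3]
 [-0.2  0.4]
 [ 0.6  0.1]
 [ 0.4 -0.3]
 [ 0.   0.9]
 [-0.6 -0.2]
 [ 0.4  0. ]
 [ 0.6 -0. ]]
handle [[0.61392454 0.24079729 0.05      ]] mid [[0.57159084 0.22553761 0.011     ]]
bay [ 0.55678871 -0.21494072  0.08468209 -0.03614827] -2.071143494240749
[-0.3 -0.   0.2  0.   0.2 -0.2  0.   0.   0.5 -0.4]
```

Run:
```python
from h import *
import cv2
cv2.imwrite("pics/o12.png",np.hstack([cv2.resize(cv2.imread("pics/o1.png"),(430,400)),cv2.resize(cv2.imread("pics/o2.png"),(370,400))]))
# slope plane from clouds: extractor region
for n in("scene0","side0"):
    i=load(n);P=cloud(i).reshape(-1,3)
    b=np.load("bay0.npz")["b"]
    r=R.from_euler('z',b[3])*R.from_euler('y',-np.radians(22))
    Q=r.inv().apply(P-b[:3])*1000
    for nm,m in [("lower ledge",(abs(Q[:,0]+75)<8)&(abs(Q[:,1])<80)&(abs(Q[:,2])<15)),("side rim",(abs(Q[:,0])<60)&(abs(abs(Q[:,1])-108)<6)&(abs(Q[:,2]-22)<15)),("upper ledge",(abs(Q[:,0]-75)<4)&(abs(abs(Q[:,1])-35)<12)&(abs(Q[:,2])<15))]:
        q=Q[m]; 
        if len(q)>20:
            A=np.c_[q[:,0],q[:,1],np.ones(len(q))]; print(n,nm,len(q),np.median(q[:,2]).round(2), np.percentile(q[:,2],[10,90]).round(1))
```

```text
scene0 lower ledge 422 -0.31 [-13.8   2.1]
scene0 side rim 352 22.97 [21.8 24.3]
side0 lower ledge 675 0.48 [-14.    2.3]
side0 side rim 893 22.98 [21.4 24.6]
side0 upper ledge 110 -1.73 [-3.2 -0.4]
```

View pics/o12.png

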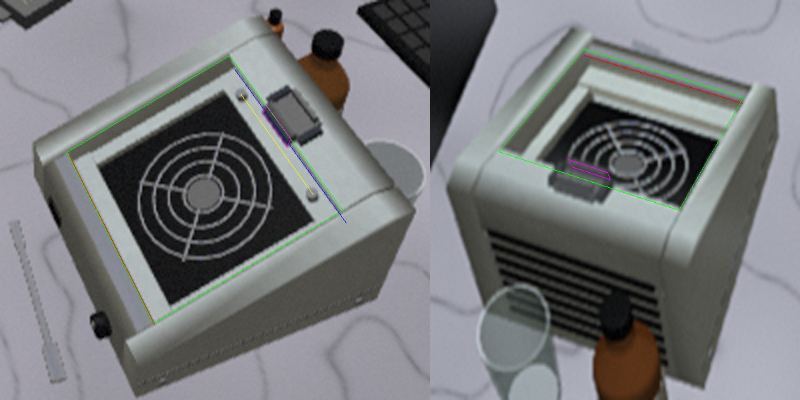

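```bash
cat > tgt.py <<'E'
from h import *
def tool_delta(Rt,pt,Rc,pc):
    d=Rc.inv().apply(pt-pc)*100; rv=np.degrees((Rc.inv()*Rt).as_rotvec()); return d.round(2),rv.round(2)
def cass_tool(Rcas,pcas,flip=0,depth=.019):
    "tool pose grasping bar of cassette with frame (Rcas,pcas=underside centre)"
    X=Rcas.as_matrix(); tx=-X[:,2]; tz=X[:,0]*(-1 if flip else 1); ty=np.cross(tz,tx)
    Rt=R.from_matrix(np.c_[tx,ty,tz]); h=pcas+Rcas.apply([.045,0,.05])
    return Rt,h+tx*depth
def bayframe(b): return R.from_euler('z',b[3])*R.from_euler('y',-np.radians(22)),np.array(b[:3])
E
python3 - <<'E'
from tgt import *
from rig import manip
s=manip.get_state(); Rc=rot(s["ee_rot"]); print(Rc.as_matrix().round(3))
d=np.load("bay0.npz"); c=d["c"];b=d["b"]
Rcas=R.from_euler('z',c[2]);pc=np.array([c[0],c[1],0])
for fl in(0,1):
    Rt,pt=cass_tool(Rcas,pc,fl); print(fl,pt,tool_delta(Rt,pt,Rc,s["position"]))
    Rb,pb=bayframe(b); Rt2,pt2=cass_tool(Rb,pb,fl); print("   seat",pt2,Rt2.as_matrix().round(2).tolist(), tool_delta(Rt2,pt2,Rt,pt))
P=cloud(load("scene0"))
for n,u,v in [("jarlid",466,342),("note",416,360),("mouse",400,222),("bottlecap",206,281)]: print(n,P[v,u].round(3))
E
```

```text
[[-0.001 -0.901  0.434]
 [-0.001  0.434  0.901]
 [-1.     0.    -0.001]]
0 [0.61392454 0.24079729 0.031     ] (array([ 19.97, -44.87,  -9.1 ]), array([ 4.446e+01, -8.000e-02,  2.000e-02]))
   seat [ 0.58687951 -0.21602892  0.13028209] [[0.37, 0.04, 0.93], [-0.01, 1.0, -0.03], [-0.93, -0.0, 0.37]] (array([ -9.93, -42.06, -18.04]), array([ 21.62, -21.73,  -4.2 ]))
1 [0.61392454 0.24079729 0.031     ] (array([ 19.97, -44.87,  -9.1 ]), array([-1.3554e+02, -3.0000e-02, -1.0000e-01]))
   seat [ 0.58687951 -0.21602892  0.13028209] [[0.37, -0.04, -0.93], [-0.01, -1.0, 0.03], [-0.93, 0.0, -0.37]] (array([-9.93, 42.06, 18.04]), array([21.62, 21.73,  4.2 ]))
jarlid [0.696 0.302 0.066]
note [0.725 0.225 0.018]
mouse [0.426 0.148 0.034]
bottlecap [ 0.728 -0.147  0.145]
```

Run:
```python
from h import *
for n in("scene0","side0"):
    P=cloud(load(n)).reshape(-1,3)
    a,b=np.array([.249,.518]),np.array([.614,.241]); L=np.linalg.norm(b-a); d=(b-a)/L; nn=np.array([-d[1],d[0]])
    q=P[:,:2]-a; t=q@d; w=q@nn; 
    for lo in np.arange(0,.55,.05):
        m=(t>lo)&(t<lo+.05)&(abs(w)<.15)&(P[:,2]<.4); 
        print(n,round(lo,2),[ (round(float(w0),2),round(float(np.nanmax(P[m&(w>w0)&(w<w0+.05),2],initial=-1)),3)) for w0 in(-.15,-.1,-.05,0,.05,.1)])
```

```text
scene0 0.0 [(-0.15, 0.005), (-0.1, 0.35), (-0.05, 0.4), (0.0, 0.381), (0.05, 0.097), (0.1, 0.097)]
scene0 0.05 [(-0.15, 0.006), (-0.1, 0.006), (-0.05, 0.006), (0.0, 0.002), (0.05, -1.0), (0.1, -1.0)]
scene0 0.1 [(-0.15, 0.005), (-0.1, 0.006), (-0.05, 0.005), (0.0, 0.004), (0.05, -1.0), (0.1, 0.208)]
scene0 0.15 [(-0.15, 0.005), (-0.1, 0.005), (-0.05, 0.005), (0.0, 0.173), (0.05, 0.214), (0.1, 0.224)]
scene0 0.2 [(-0.15, 0.005), (-0.1, 0.006), (-0.05, 0.005), (0.0, 0.005), (0.05, 0.224), (0.1, 0.228)]
scene0 0.25 [(-0.15, 0.006), (-0.1, 0.007), (-0.05, 0.007), (0.0, 0.005), (0.05, 0.19), (0.1, 0.228)]
scene0 0.3 [(-0.15, 0.027), (-0.1, 0.027), (-0.05, 0.026), (0.0, 0.005), (0.05, 0.167), (0.1, 0.214)]
scene0 0.35 [(-0.15, 0.03), (-0.1, 0.026), (-0.05, 0.026), (0.0, 0.027), (0.05, 0.025), (0.1, 0.008)]
scene0 0.4 [(-0.15, 0.026), (-0.1, 0.022), (-0.05, 0.058), (0.0, 0.062), (0.05, 0.026), (0.1, 0.007)]
scene0 0.45 [(-0.15, 0.027), (-0.1, 0.027), (-0.05, 0.061), (0.0, 0.062), (0.05, 0.069), (0.1, 0.069)]
scene0 0.5 [(-0.15, 0.019), (-0.1, 0.029), (-0.05, 0.059), (0.0, 0.027), (0.05, 0.0
[... 426 characters left out ...]
.2 [(-0.15, 0.005), (-0.1, 0.005), (-0.05, 0.005), (0.0, 0.006), (0.05, 0.226), (0.1, 0.228)]
side0 0.25 [(-0.15, 0.005), (-0.1, 0.005), (-0.05, 0.005), (0.0, 0.006), (0.05, 0.179), (0.1, 0.228)]
side0 0.3 [(-0.15, 0.027), (-0.1, 0.027), (-0.05, 0.026), (0.0, 0.022), (0.05, 0.168), (0.1, 0.212)]
side0 0.35 [(-0.15, 0.031), (-0.1, 0.026), (-0.05, 0.026), (0.0, 0.027), (0.05, 0.025), (0.1, 0.006)]
side0 0.4 [(-0.15, 0.027), (-0.1, 0.022), (-0.05, 0.026), (0.0, 0.061), (0.05, 0.026), (0.1, 0.006)]
side0 0.45 [(-0.15, 0.026), (-0.1, 0.027), (-0.05, 0.061), (0.0, 0.06), (0.05, 0.069), (0.1, 0.069)]
side0 0.5 [(-0.15, 0.005), (-0.1, 0.027), (-0.05, 0.059), (0.0, 0.026), (0.05, 0.069), (0.1, 0.07)]
```

```bash
python3 -m crank '[[-4,-2,-5,0,0,0,3],[-5,-6,-9,8,0,0,3],[-5,-11,-12,18,0,0,3],[-5,-16.5,-14,28,0,0,3],[-4,-22,-15,38,0,0,3]]' 90
```

```text
clock: 0.78
position: [0.3835, 0.2861, 0.2722]
ee_rot: [0.69, -0.159, 0.688, 0.159]
contact_force: [0.7, 1.1, -0.2]
width: 0.03
```

```bash
cat > dl.py <<'E'
from tgt import *
from rig import manip
import sys
def go(Rt,pt):
    s=manip.get_state(); print("now",s["clock"],s["position"].round(4),s["contact_force"].round(1),s["width"].round(4)); print("delta",*tool_delta(Rt,pt,rot(s["ee_rot"]),s["position"]))
E
python3 - <<'E'
from dl import *
c=np.load("bay0.npz")["c"]; Rt,pt=cass_tool(R.from_euler('z',c[2]),np.array([c[0],c[1],0])); go(Rt,pt+[0,0,.09])
E
```

```text
Traceback (most recent call last):
  File "dl.py", line 5, in go
    s=manip.get_state(); print("now",s["clock"],s["position"].round(4),s["contact_force"].round(1),s["width"].round(4)); print("delta",*tool_delta(Rt,pt,rot(s["ee_rot"]),s["position"]))
                                                                                                   ^^^^^^^^^^^^^^^^
AttributeError: 'float' object has no attribute 'round'
```

```bash
sed -i 's/s\["width"\].round(4)/s["width"]/' dl.py
python3 - <<'E'
from dl import *
c=np.load("bay0.npz")["c"]; Rt,pt=cass_tool(R.from_euler('z',c[2]),np.array([c[0],c[1],0])); go(Rt,pt+[0,0,.09])
E
```

```text
now 0.775 [0.3835 0.2861 0.2722] [ 0.7  1.1 -0.2] 0.029968519161557208
delta [ 15.16 -14.16  18.69] [ 6.14  0.14 -0.03]
```

```bash
python3 -m crank '[[4,-4,5,3,0,0,3],[8,-8,10,6,0,0,3],[12,-12,15,6.1,0,0,3],[15,-14.1,18.6,6.1,0,0,3],[15,-14.1,18.6,6.1,0,0,3]]'
python3 - <<'E'
from dl import *
grab("wrist","1")
c=np.load("bay0.npz")["c"]; Rt,pt=cass_tool(R.from_euler('z',c[2]),np.array([c[0],c[1],0])); go(Rt,pt+[0,0,.09])
i=load("wrist1");P=cloud(i)
M=np.array([[-85,-90,22],[-85,90,22],[85,90,22],[85,-90,22],[39,-50,57],[39,50,57],[51,50,57],[51,-50,57]])/1e3
q=proj(i,R.from_euler('z',c[2]).apply(M)+[c[0],c[1],0]).round().astype(int);im=i["color"].copy()
print(q.tolist())
for k in(q[:4],q[4:]): cv2.polylines(im,[k.reshape(-1,1,2).astype(np.int32)],True,(0,0,255),1)
cv2.imwrite("pics/w1.png",im)
E
```

```text
clock: 1.4
position: [0.6134, 0.2421, 0.1179]
ee_rot: [0.695, -0.124, 0.697, 0.123]
contact_force: [-0.2, 0.1, 0.9]
width: 0.0301
now 1.45 [0.6152 0.2416 0.1163] [ 2.7  0.8 -1.3] 0.029698864053983705
delta [-0.46 -0.03 -0.15] [ 0.24 -0.16  0.06]
[[162, 349], [128, 114], [383, 115], [371, 350], [313, 329], [313, 181], [333, 181], [330, 329]]
```

View pics/w1.png

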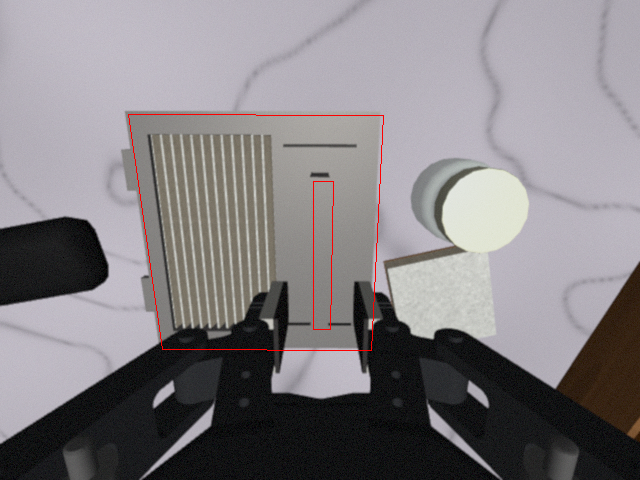

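```bash
python3 -m crank '[[3,0,-0.1,0.2,0,0,3],[6,0,-0.1,0.2,0,0,3],[8.5,0,-0.1,0.2,0,0,3],[8.5,0,-0.1,0.2,0,0,3]]'
python3 - <<'E'
from dl import *
grab("wrist","2"); grab("side","2")
c=np.load("bay0.npz")["c"]; Rt,pt=cass_tool(R.from_euler('z',c[2]),np.array([c[0],c[1],0])); go(Rt,pt)
i=load("side2");a=cv2.resize(i["color"][130:280,200:370],None,fx=2.35,fy=2.35,interpolation=2)
cv2.imwrite("pics/b2.png",np.hstack([cv2.resize(load("wrist2")["color"],(400,300)),a[:300,:400]]))
E
```

```text
clock: 1.95
position: [0.6087, 0.2427, 0.0343]
ee_rot: [0.694, -0.123, 0.698, 0.123]
contact_force: [-0.6, 0.7, 0.4]
width: 0.03
now 2.05 [0.6111 0.2434 0.037 ] [ 1.  -0.1 -0.2] 0.029875480633239384
delta [ 0.6  -0.34  0.18] [ 0.18  0.04 -0.  ]
```

View pics/b2.png

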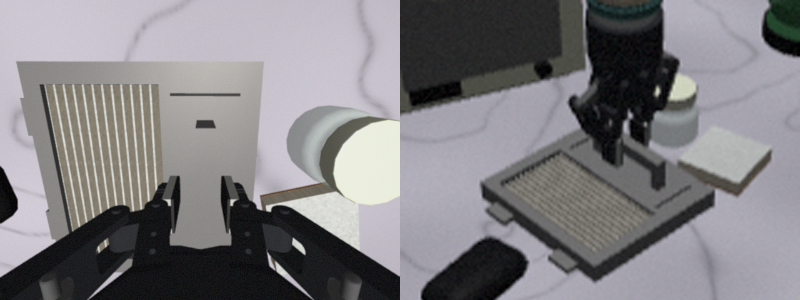

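```bash
cat > cmd.py <<'E'
from dl import *
R0=R.from_matrix(np.c_[[0,0,-1],[-np.sin(1.122),np.cos(1.122),0],[np.cos(1.122),np.sin(1.122),0]])
R0=rot([0.59814466,-0.37646888,0.59931377,0.37592174]); p0=np.array([.25,.518,.231])
X=R0.as_matrix(); 
tx=np.array([0,0,-1.]);tz=X[:,2]*[1,1,0];tz/=np.linalg.norm(tz);R0=R.from_matrix(np.c_[tx,np.cross(tz,tx),tz])
L=[([-4,-22,-15],[38,0,0]),([15,-14.1,18.6],[6.1,0,0]),([8.5,0,-.1],[.2,0,0])]
import json,os
if os.path.exists("moves.json"): L+=json.load(open("moves.json"))
def commanded():
    r,p=R0,p0.copy()
    for d,w in L: p=p+r.apply(np.array(d)/100); r=r*R.from_rotvec(np.radians(w))
    return r,p
def plan(Rt,pt):
    r,p=commanded(); s=manip.get_state()
    print("clk %.2f cmd %s meas-cmd %s mm  rot err %s F %s w %.4f"%(s["clock"],p.round(4),((s["position"]-p)*1000).round(1),np.degrees((r.inv()*rot(s["ee_rot"])).as_rotvec()).round(2),s["contact_force"].round(1),s["width"]))
    print("delta",*tool_delta(Rt,pt,r,p))
E
python3 - <<'E'
from cmd import *
E
mv cmd.py cmdp.py
python3 - <<'E'
from cmdp import *
c=np.load("bay0.npz")["c"]; Rt,pt=cass_tool(R.from_euler('z',c[2]),np.array([c[0],c[1],0])); plan(Rt,pt)
E
```

```text
clk 2.05 cmd [0.6114 0.243  0.036 ] meas-cmd [-0.3  0.4  1. ] mm  rot err [-0.01 -0.04  0.  ] F [ 1.  -0.1 -0.2] w 0.0299
delta [ 0.5  -0.29  0.16] [ 0.16  0.   -0.  ]
```

```bash
python3 -m crank '[[0.5,-0.2,0.15,0.1,0,0,3],[0.5,-0.2,0.15,0.1,0,0,0.5],[0.5,-0.2,0.15,0.1,0,0,0.5],[0.5,-0.2,0.15,0.1,0,0,0.5],[0.5,-0.2,0.15,0.1,0,0,0.5]]' 90; echo '[[[0.5,-0.2,0.15],[0.1,0,0]]]'>moves.json
python3 - <<'E'
from dl import *
print(manip.get_state()["width"])
E
```

```text
clock: 2.68
position: [0.6133, 0.2417, 0.0322]
ee_rot: [0.697, -0.122, 0.696, 0.122]
contact_force: [-1.9, -1.2, 6.4]
width: 0.0101
0.010134234708966463
```

```bash
python3 -m crank '[[-1.5,0,0,0,0,0,0.5],[-5,0,0,0,0,0,0.5],[-10,0,0,0,0,0,0.5],[-16,0,0,0,0,0,0.5],[-22,0,0,0,0,0,0.5]]' 100; echo '[[[0.5,-0.2,0.15],[0.1,0,0]],[[-22,0,0],[0,0,0]]]'>moves.json
python3 - <<'E'
from cmdp import *
grab("side","3"); grab("scene","3")
b=np.load("bay0.npz")["b"]; Rb,pb=bayframe(b)
def insert(th,cx,cz):  # frame lower corner at bay (cx,cz) mm
    Rc=Rb*R.from_euler('y',-np.radians(th)); corner=pb+Rb.apply([cx/1e3,0,cz/1e3]); return Rc,corner-Rc.apply([-.085,0,0])
for a in[(12,-50,60),(12,-72,3),(12,-82,1),(0,-85,0)]:
    Rc,pc=insert(*a); plan(*cass_tool(Rc,pc)); print(a,cass_tool(Rc,pc)[1].round(3))
E
```

```text
clock: 3.3
position: [0.6125, 0.2418, 0.2528]
ee_rot: [0.696, -0.122, 0.697, 0.122]
contact_force: [1.2, 0.7, -2.6]
width: 0.0105
clk 3.40 cmd [0.6135 0.2416 0.251 ] meas-cmd [3.2 1.4 9.2] mm  rot err [-0.01 -0.93 -0.05] F [ 0.7  0.6 -2.5] w 0.0101
delta [  3.1  -41.81 -18.86] [ 21.3  -33.58  -6.51]
(12, -50, 60) [ 0.578 -0.216  0.22 ]
clk 3.40 cmd [0.6135 0.2416 0.251 ] meas-cmd [3.2 1.4 9.2] mm  rot err [-0.01 -0.93 -0.05] F [ 0.7  0.6 -2.5] w 0.0101
delta [  9.21 -41.85 -18.77] [ 21.3  -33.58  -6.51]
(12, -72, 3) [ 0.579 -0.216  0.159]
clk 3.40 cmd [0.6135 0.2416 0.251 ] meas-cmd [3.2 1.4 9.2] mm  rot err [-0.01 -0.93 -0.05] F [ 0.7  0.6 -2.5] w 0.0101
delta [  9.77 -41.53 -19.56] [ 21.3  -33.58  -6.51]
(12, -82, 1) [ 0.571 -0.215  0.153]
clk 3.40 cmd [0.6135 0.2416 0.251 ] meas-cmd [3.2 1.4 9.2] mm  rot err [-0.01 -0.93 -0.05] F [ 0.7  0.6 -2.5] w 0.0101
delta [ 12.07 -42.13 -18.07] [ 21.68 -21.73  -4.21]
(0, -85, 0) [ 0.587 -0.216  0.13 ]
```

Run:
```python
from h import *
a=load("side3")["color"][60:300,130:450];b=load("scene3")["color"][150:390,300:620]
cv2.imwrite("pics/c3.png",np.hstack([cv2.resize(a,(400,300)),cv2.resize(b,(400,300))]))
```

```text
(no output)
```

View pics/c3.png

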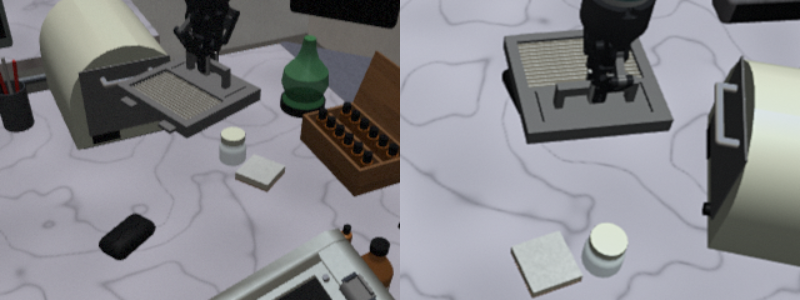

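```bash
python3 -m crank '[[-2,-4,-2,2,-3,-1,0.5],[-4,-9,-4,5,-8,-2,0.5],[-4,-14,-6.5,9,-14,-3,0.5],[-4,-19,-9,13,-20,-4,0.5],[-4,-24,-11,17,-26,-5,0.5]]' 100; echo '[[[0.5,-0.2,0.15],[0.1,0,0]],[[-22,0,0],[0,0,0]],[[-4,-24,-11],[17,-26,-5]]]'>moves.json
cat > ins.py <<'E'
from cmdp import *
b=np.load("bay0.npz")["b"]; Rb,pb=bayframe(b)
def insert(th,cx,cz,cy=0):
    Rc=Rb*R.from_euler('y',-np.radians(th)); corner=pb+Rb.apply([cx/1e3,cy/1e3,cz/1e3]); return Rc,corner-Rc.apply([-.085,0,0])
def show(*a): Rc,pc=insert(*a); plan(*cass_tool(Rc,pc))
E
python3 - <<'E'
from ins import *
show(12,-50,80)
E
```

```text
clock: 4.03
position: [0.589, -0.0225, 0.2898]
ee_rot: [0.85, -0.017, 0.527, 0.012]
contact_force: [0.6, -0.0, -3.5]
width: 0.0102
clk 4.03 cmd [ 0.5917 -0.0215  0.291 ] meas-cmd [-2.7 -1.1 -1.2] mm  rot err [ 0.12 -0.   -0.01] F [ 0.6 -0.  -3.5] w 0.0102
delta [  3.73 -19.2   -5.05] [ 4.32 -7.6  -1.36]
```

```bash
python3 -m crank '[[0,-4.5,-1,1,-2,0,0.5],[0.5,-9.5,-2.5,2,-4,-0.7,0.5],[1.5,-14.5,-4,3.5,-6,-1,0.5],[3.7,-19.2,-5,4.3,-7.6,-1.4,0.5],[3.7,-19.2,-5,4.3,-7.6,-1.4,0.5]]' 100; echo '[[[0.5,-0.2,0.15],[0.1,0,0]],[[-22,0,0],[0,0,0]],[[-4,-24,-11],[17,-26,-5]],[[3.7,-19.2,-5],[4.3,-7.6,-1.4]]]'>moves.json
python3 - <<'E'
from ins import *
show(12,-70,5)
for n in("side","scene","wrist"): grab(n,"4")
show(12,-70,5)
a=load("side4")["color"][180:420,200:520];b=load("scene4")["color"][80:320,80:400]
cv2.imwrite("pics/c4.png",np.hstack([cv2.resize(a,(400,300)),cv2.resize(b,(400,300))]))
E
```

```text
clock: 4.65
position: [0.5681, -0.2175, 0.2348]
ee_rot: [0.881, 0.011, 0.472, -0.017]
contact_force: [0.0, 0.7, -3.2]
width: 0.0099
clk 4.65 cmd [ 0.5712 -0.2154  0.239 ] meas-cmd [-3.1 -2.1 -4.1] mm  rot err [0.35 0.39 0.02] F [ 0.   0.7 -3.2] w 0.0099
delta [ 6.94 -0.   -3.57] [0.02 0.   0.03]
clk 4.80 cmd [ 0.5712 -0.2154  0.239 ] meas-cmd [-1.2  1.1 -0.6] mm  rot err [0.02 0.12 0.11] F [ 0.1 -0.2 -3.3] w 0.0100
delta [ 6.94 -0.   -3.57] [0.02 0.   0.03]
```

View pics/c4.png

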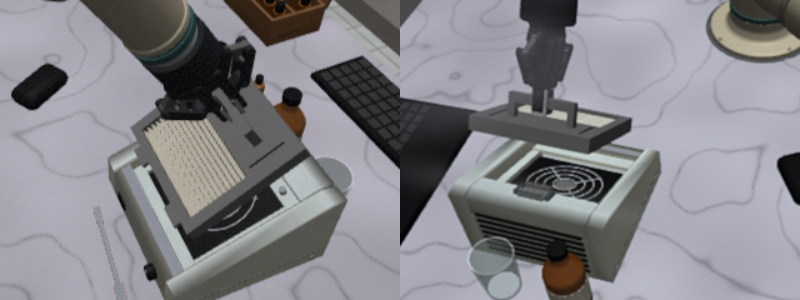

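View pics/wrist4.png

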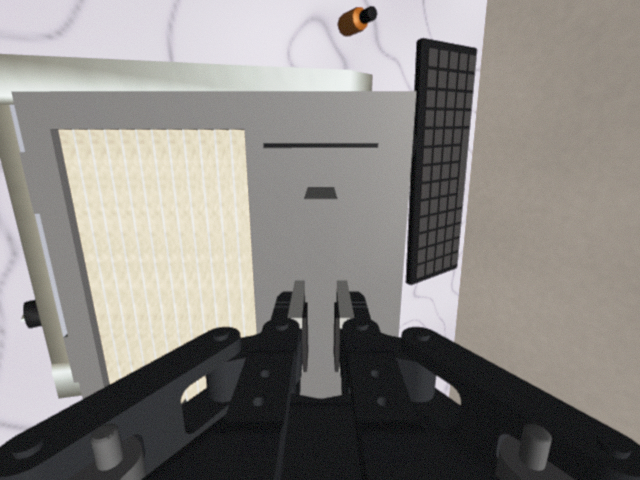

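```bash
cat > ov.py <<'E'
from ins import *
Mf=np.array([[-85,-90,22],[-85,90,22],[85,90,22],[85,-90,22]])/1e3
def cas_from_cmd():
    r,p=commanded(); X=r.as_matrix(); Rc=R.from_matrix(np.c_[X[:,2],X[:,1],-X[:,0]]); h=p-X[:,0]*.019
    return Rc,h-Rc.apply([.045,0,.05])
def overlay(n,box,s,fn,pose=None):
    i=load(n); x0,y0,x1,y1=box
    im=cv2.resize(i["color"][y0:y1,x0:x1],None,fx=s,fy=s,interpolation=2)
    Rc,pc=pose or cas_from_cmd()
    tab=lambda y:[[-85,y-15,9],[-99,y-15,9],[-99,y+15,9],[-85,y+15,9]]
    T=[(Rc.apply(Mf)+pc,(0,0,255)),(Rc.apply(Mf-[0,0,.022])+pc,(255,0,0)),(Rc.apply(np.array(tab(50))/1e3)+pc,(0,255,255)),(Rc.apply(np.array(tab(-50))/1e3)+pc,(0,255,255)),
       (pb+Rb.apply(np.array([(87,92.5,22),(87,-92.5,22),(-88,-92.5,22),(-88,92.5,22)])/1e3),(0,255,0))]
    for q,c in T:
        k=((proj(i,q)-[x0,y0]+.5)*s-.5).round().astype(np.int32); cv2.polylines(im,[k.reshape(-1,1,2)],True,c,1)
    cv2.imwrite(fn,im)
E
python3 - <<'E'
from ov import *
overlay("side4",(275,235,485,385),3.8,"pics/d4.png"); overlay("scene4",(110,140,310,290),4,"pics/e4.png")
E
```

```text
(no output)
```

View pics/d4.png

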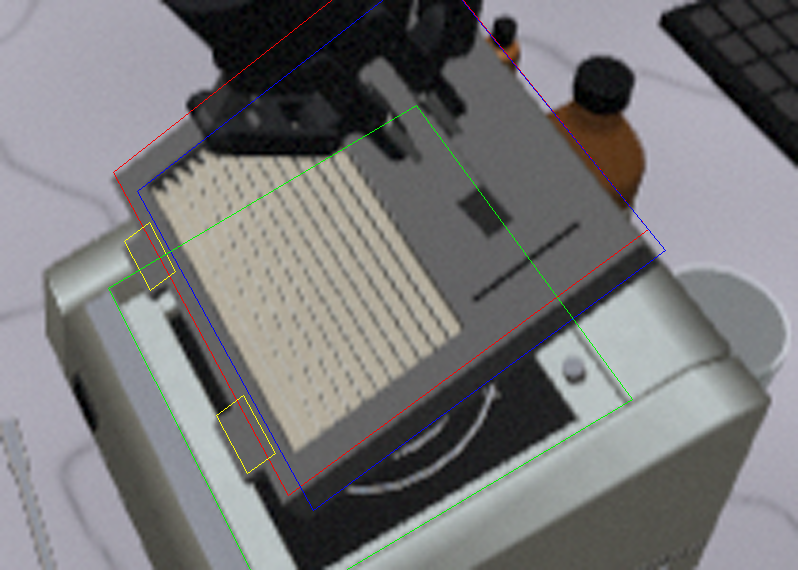

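View pics/e4.png

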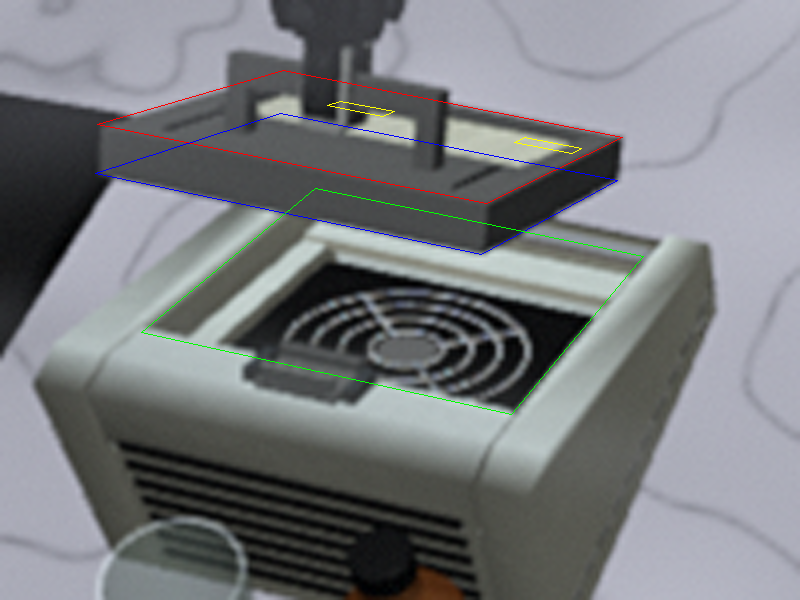

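Run:
```python
from ins import *
for a in [(14,-69,15),(14,-69,4),(13,-76,3),(12,-82,2)]: show(*a)
```

```text
clk 4.80 cmd [ 0.5712 -0.2154  0.239 ] meas-cmd [-1.2  1.1 -0.6] mm  rot err [0.02 0.12 0.11] F [ 0.1 -0.2 -3.3] w 0.0100
delta [ 5.53 -0.   -3.38] [ 0.02 -2.    0.03]
clk 4.80 cmd [ 0.5712 -0.2154  0.239 ] meas-cmd [-1.2  1.1 -0.6] mm  rot err [0.02 0.12 0.11] F [ 0.1 -0.2 -3.3] w 0.0100
delta [ 6.61 -0.   -3.61] [ 0.02 -2.    0.03]
clk 4.80 cmd [ 0.5712 -0.2154  0.239 ] meas-cmd [-1.2  1.1 -0.6] mm  rot err [0.02 0.12 0.11] F [ 0.1 -0.2 -3.3] w 0.0100
delta [ 6.78 -0.   -4.25] [ 0.02 -1.    0.03]
clk 4.80 cmd [ 0.5712 -0.2154  0.239 ] meas-cmd [-1.2  1.1 -0.6] mm  rot err [0.02 0.12 0.11] F [ 0.1 -0.2 -3.3] w 0.0100
delta [ 6.98  0.   -4.8 ] [0.02 0.   0.03]
```

```bash
python3 -m crank '[[2,0,-1.5,0,-1,0,0.5],[4,0,-3,0,-2,0,0.5],[5.5,0,-3.4,0,-2,0,0.5],[6.2,0,-3.5,0,-2,0,0.5],[6.2,0,-3.5,0,-2,0,0.5]]' 100; echo '[[[0.5,-0.2,0.15],[0.1,0,0]],[[-22,0,0],[0,0,0]],[[-4,-24,-11],[17,-26,-5]],[[3.7,-19.2,-5],[4.3,-7.6,-1.4]],[[6.2,0,-3.5],[0,-2,0]]]'>moves.json
python3 - <<'E'
from ov import *
for n in("side","scene"): grab(n,"5")
show(14,-69,4)
overlay("side5",(275,235,485,385),3.8,"pics/d5.png"); overlay("scene5",(110,140,310,290),4,"pics/e5.png")
E
```

```text
clock: 5.42
position: [0.5771, -0.2147, 0.1687]
ee_rot: [0.891, 0.007, 0.454, -0.016]
contact_force: [-0.6, -0.2, -3.4]
width: 0.0099
clk 5.53 cmd [ 0.5769 -0.2157  0.168 ] meas-cmd [0.2 0.3 1.4] mm  rot err [-0.08 -0.09 -0.01] F [-0.4  0.8 -3.2] w 0.0100
delta [ 0.4  -0.   -0.12] [0.02 0.   0.03]
```

View pics/d5.png

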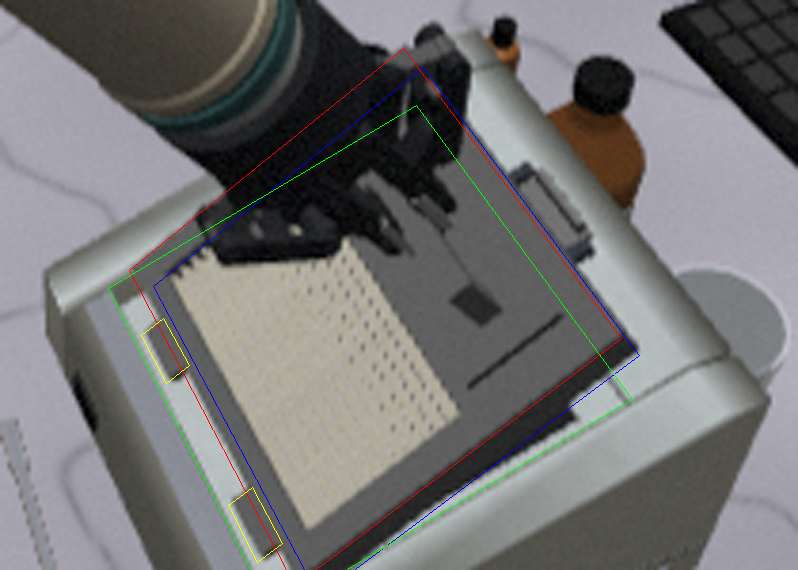

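View pics/e5.png

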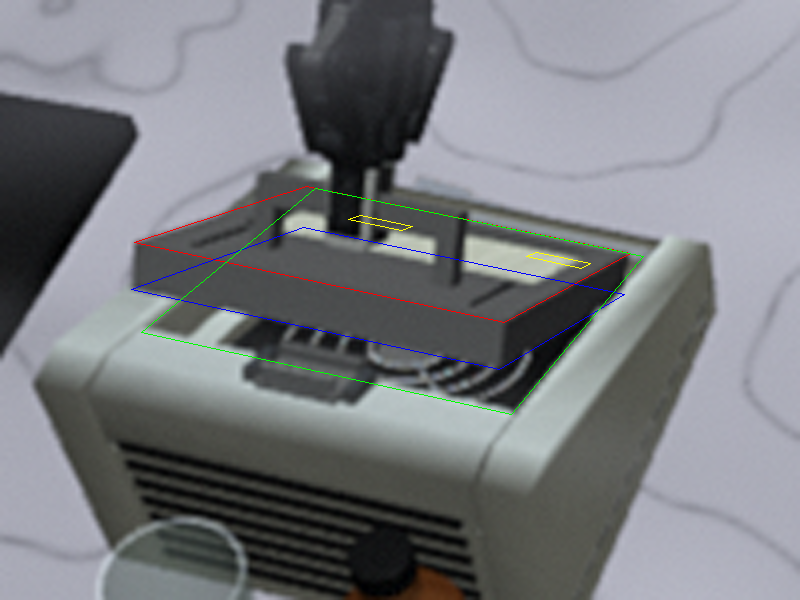

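```bash
python3 - <<'E'
from ins import *
for a in [(14,-69,3.5),(13,-76,3),(12,-80,2),(12,-83,2)]: show(*a)
E
python3 -m crank '[[0.4,0,-0.1,0,0,0,0.5],[0.4,0,-0.1,0,0,0,0.5]]' 100; echo '[[[0.5,-0.2,0.15],[0.1,0,0]],[[-22,0,0],[0,0,0]],[[-4,-24,-11],[17,-26,-5]],[[3.7,-19.2,-5],[4.3,-7.6,-1.4]],[[6.2,0,-3.5],[0,-2,0]],[[0.4,0,-0.1],[0,0,0]]]'>moves.json
python3 - <<'E'
from ins import *
for a in [(13,-76,3),(12,-80,2),(12,-83,2)]: show(*a)
E
```

```text
clk 5.53 cmd [ 0.5769 -0.2157  0.168 ] meas-cmd [0.2 0.3 1.4] mm  rot err [-0.08 -0.09 -0.01] F [-0.4  0.8 -3.2] w 0.0100
delta [ 0.45 -0.   -0.13] [0.02 0.   0.03]
clk 5.53 cmd [ 0.5769 -0.2157  0.168 ] meas-cmd [0.2 0.3 1.4] mm  rot err [-0.08 -0.09 -0.01] F [-0.4  0.8 -3.2] w 0.0100
delta [ 0.56 -0.   -0.77] [0.02 1.   0.03]
clk 5.53 cmd [ 0.5769 -0.2157  0.168 ] meas-cmd [0.2 0.3 1.4] mm  rot err [-0.08 -0.09 -0.01] F [-0.4  0.8 -3.2] w 0.0100
delta [ 0.79  0.   -1.14] [0.02 2.   0.03]
clk 5.53 cmd [ 0.5769 -0.2157  0.168 ] meas-cmd [0.2 0.3 1.4] mm  rot err [-0.08 -0.09 -0.01] F [-0.4  0.8 -3.2] w 0.0100
delta [ 0.71  0.   -1.43] [0.02 2.   0.03]
clock: 5.78
position: [0.578, -0.2156, 0.1645]
ee_rot: [0.891, 0.008, 0.454, -0.016]
contact_force: [0.5, 0.8, -3.8]
width: 0.0103
clk 5.78 cmd [ 0.5784 -0.2157  0.1642] meas-cmd [-0.5  0.1  0.4] mm  rot err [-0.   -0.01  0.  ] F [ 0.5  0.8 -3.8] w 0.0103
delta [ 0.16 -0.   -0.67] [0.02 1.   0.03]
clk 5.78 cmd [ 0.5784 -0.2157  0.1642] meas-cmd [-0.5  0.1  0.4] mm  rot err [-0.   -0.01  0.  ] F [ 0.5  0.8 -3.8] w 0.0103
delta [ 0.39  0.   -1.04] [0.02 2.   0.03]
clk 5.78 cmd [ 0.5784 -0.2157  0.1642] meas-cmd [-0.5  0.1  0.4] mm  rot err [-0.   -0.01  0.  ] F [ 0.5  0.8 -3.8] w 0.0103
delta [ 0.31  0.   -1.33] [0.02 2.   0.03]
```

No contact yet: the force matches the cassette's weight. Now I'll slide the tabs under the lip.

```bash
python3 -m crank '[[0.15,0,-0.65,0,1,0,0.5],[0.35,0,-1.0,0,2,0,0.5],[0.35,0,-1.2,0,2,0,0.5],[0.35,0,-1.2,0,2,0,0.5]]' 100; echo '[[[0.5,-0.2,0.15],[0.1,0,0]],[[-22,0,0],[0,0,0]],[[-4,-24,-11],[17,-26,-5]],[[3.7,-19.2,-5],[4.3,-7.6,-1.4]],[[6.2,0,-3.5],[0,-2,0]],[[0.4,0,-0.1],[0,0,0]],[[0.35,0,-1.2],[0,2,0]]]'>moves.json
python3 - <<'E'
from ov import *
for n in("side","scene"): grab(n,"6")
show(12,-83,2)
overlay("side6",(275,235,485,400),3.6,"pics/d6.png"); overlay("scene6",(110,140,310,290),4,"pics/e6.png")
E
```

```text
clock: 6.28
position: [0.5701, -0.2152, 0.1544]
ee_rot: [0.883, 0.008, 0.469, -0.016]
contact_force: [0.2, -0.6, -3.9]
width: 0.0101
clk 6.38 cmd [ 0.5708 -0.2154  0.1543] meas-cmd [-0.5  0.1  0.3] mm  rot err [ 0.01 -0.01  0.  ] F [-0.1  0.6 -3.6] w 0.0104
delta [-0.03  0.   -0.13] [0.02 0.   0.03]
```

View pics/d6.png

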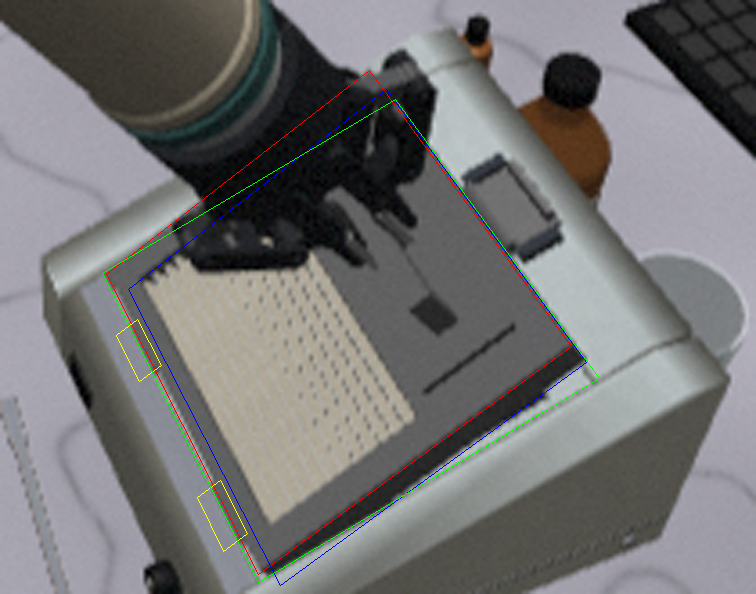

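View pics/e6.png

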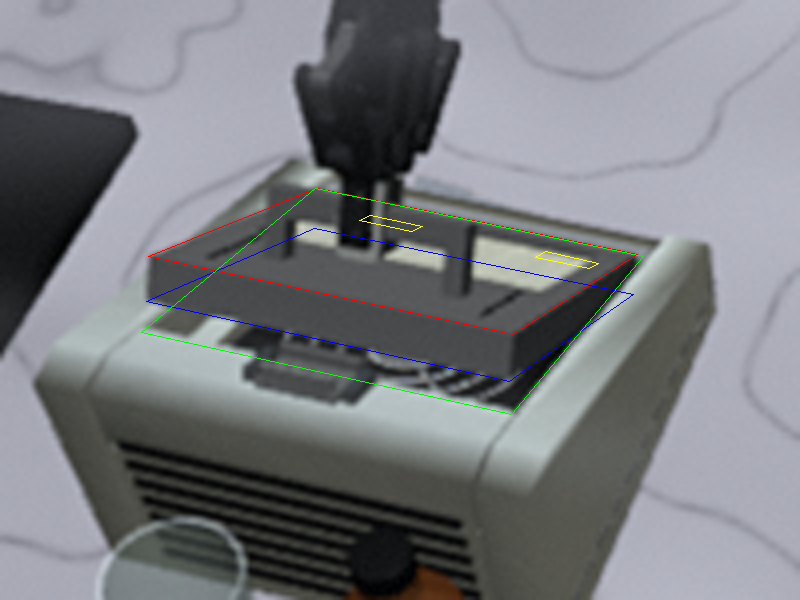

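Run:
```python
from ins import *
for a in [(10,-83,1.5),(8,-83.5,1.5),(6,-84,1),(4,-84.3,.7)]: show(*a)
```

```text
clk 6.38 cmd [ 0.5708 -0.2154  0.1543] meas-cmd [-0.5  0.1  0.3] mm  rot err [ 0.01 -0.01  0.  ] F [-0.1  0.6 -3.6] w 0.0104
delta [ 0.47  0.   -0.04] [0.02 2.   0.03]
clk 6.38 cmd [ 0.5708 -0.2154  0.1543] meas-cmd [-0.5  0.1  0.3] mm  rot err [ 0.01 -0.01  0.  ] F [-0.1  0.6 -3.6] w 0.0104
delta [ 0.92  0.   -0.  ] [0.02 4.   0.04]
clk 6.38 cmd [ 0.5708 -0.2154  0.1543] meas-cmd [-0.5  0.1  0.3] mm  rot err [ 0.01 -0.01  0.  ] F [-0.1  0.6 -3.6] w 0.0104
delta [1.42 0.   0.  ] [0.02 6.   0.04]
clk 6.38 cmd [ 0.5708 -0.2154  0.1543] meas-cmd [-0.5  0.1  0.3] mm  rot err [ 0.01 -0.01  0.  ] F [-0.1  0.6 -3.6] w 0.0104
delta [1.91 0.   0.02] [0.02 8.   0.04]
```

```bash
python3 -m crank '[[0.22,0,-0.03,0,1,0,0.5],[0.45,0,-0.03,0,2,0,0.5],[0.7,0,-0.02,0,3,0,0.5],[0.92,0,0,0,4,0,0.5],[0.92,0,0,0,4,0,0.5]]' 100
python3 - <<'E'
import json
L=json.load(open("moves.json"));L.append([[.92,0,0],[0,4,0]]);json.dump(L,open("moves.json","w"))
E
python3 - <<'E'
from ins import *
for a in [(6,-84,1),(4,-84.3,.7),(2,-84.7,.5)]: show(*a)
E
```

```text
clock: 7.0
position: [0.5737, -0.2146, 0.1457]
ee_rot: [0.865, 0.009, 0.502, -0.015]
contact_force: [-5.4, -2.2, -5.5]
width: 0.0099
clk 7.00 cmd [ 0.5759 -0.2156  0.1467] meas-cmd [-2.2  1.  -1. ] mm  rot err [-0.07  0.23  0.11] F [-5.4 -2.2 -5.5] w 0.0099
delta [0.5  0.   0.04] [0.02 2.   0.04]
clk 7.00 cmd [ 0.5759 -0.2156  0.1467] meas-cmd [-2.2  1.  -1. ] mm  rot err [-0.07  0.23  0.11] F [-5.4 -2.2 -5.5] w 0.0099
delta [0.98 0.   0.09] [0.02 4.   0.04]
clk 7.00 cmd [ 0.5759 -0.2156  0.1467] meas-cmd [-2.2  1.  -1. ] mm  rot err [-0.07  0.23  0.11] F [-5.4 -2.2 -5.5] w 0.0099
delta [1.46 0.   0.12] [0.02 6.   0.04]
```

```bash
python3 -m crank '[[0.25,0,0.02,0,1,0,0.5],[0.5,0,0.04,0,2,0,0.5],[0.75,0,0.06,0,3,0,0.5],[0.98,0,0.08,0,4,0,0.5],[0.98,0,0.08,0,4,0,0.5]]' 100
python3 - <<'E'
import json
L=json.load(open("moves.json"));L.append([[.98,0,0.08],[0,4,0]]);json.dump(L,open("moves.json","w"))
E
python3 - <<'E'
from ov import *
for n in("side","scene"): grab(n,"7")
for a in [(2,-84.7,.5),(1,-85,.2),(0,-85,0),(-.5,-85,0)]: show(*a)
overlay("side7",(275,235,485,400),3.6,"pics/d7.png"); overlay("scene7",(110,140,310,290),4,"pics/e7.png")
E
```

```text
clock: 7.62
position: [0.5798, -0.2147, 0.1375]
ee_rot: [0.847, 0.01, 0.531, -0.014]
contact_force: [-4.8, 0.9, -5.3]
width: 0.0103
clk 7.72 cmd [ 0.5815 -0.2158  0.1386] meas-cmd [-1.7  1.1 -1. ] mm  rot err [-0.01  0.18  0.12] F [-3.6  0.5 -6.9] w 0.0104
delta [0.48 0.   0.07] [0.01 2.   0.04]
clk 7.72 cmd [ 0.5815 -0.2158  0.1386] meas-cmd [-1.7  1.1 -1. ] mm  rot err [-0.01  0.18  0.12] F [-3.6  0.5 -6.9] w 0.0104
delta [0.73 0.   0.08] [0.01 3.   0.04]
clk 7.72 cmd [ 0.5815 -0.2158  0.1386] meas-cmd [-1.7  1.1 -1. ] mm  rot err [-0.01  0.18  0.12] F [-3.6  0.5 -6.9] w 0.0104
delta [0.98 0.   0.12] [0.01 4.   0.04]
clk 7.72 cmd [ 0.5815 -0.2158  0.1386] meas-cmd [-1.7  1.1 -1. ] mm  rot err [-0.01  0.18  0.12] F [-3.6  0.5 -6.9] w 0.0104
delta [1.1  0.   0.14] [0.01 4.5  0.04]
```

View pics/d7.png

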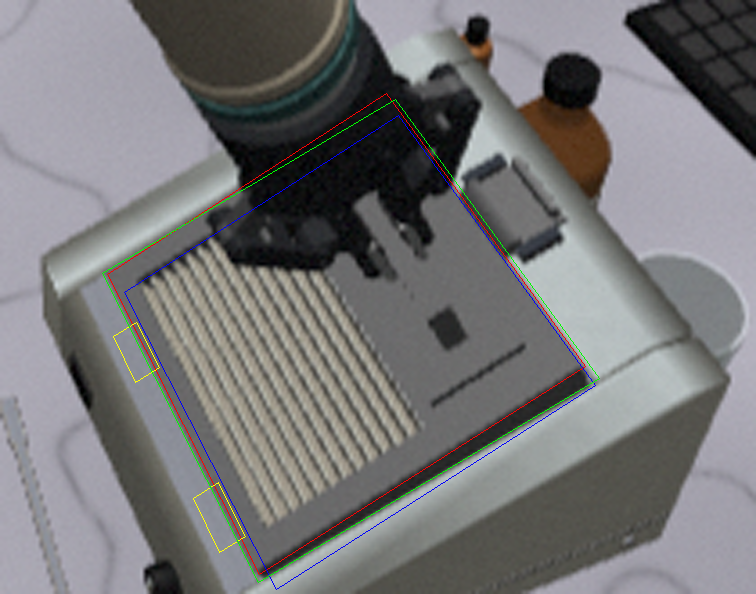

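View pics/e7.png

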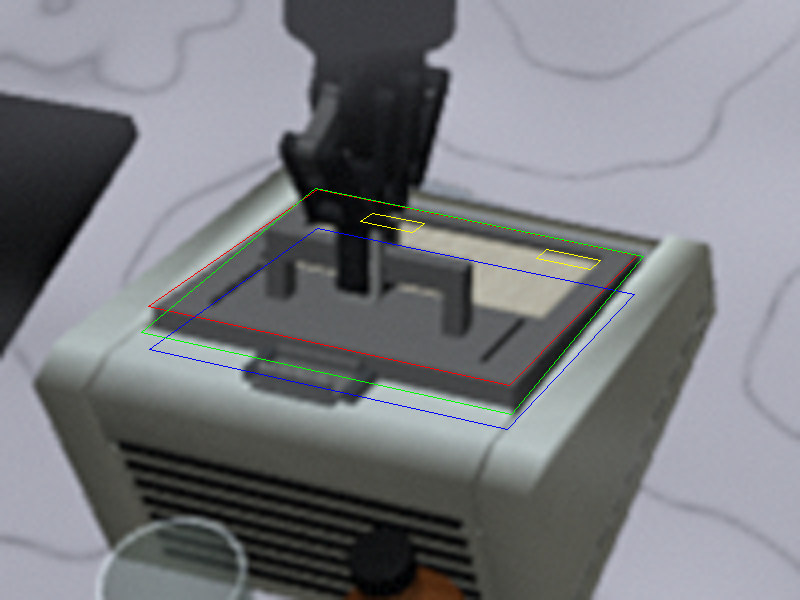

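```bash
python3 -m crank '[[0.25,0,0.03,0,1,0,0.5],[0.5,0,0.07,0,2,0,0.5],[0.73,0,0.08,0,3,0,0.5],[0.98,0,0.1,0,4,0,0.5],[0.98,0,0.1,0,4,0,0.5]]' 100
python3 - <<'E'
import json
L=json.load(open("moves.json"));L.append([[.98,0,0.1],[0,4,0]]);json.dump(L,open("moves.json","w"))
E
python3 - <<'E'
from ov import *
for n in("side","scene"): grab(n,"8")
for a in [(-.5,-85,0),(-.8,-85,0)]: show(*a)
a=cv2.resize(load("side8")["color"][235:400,275:485],(510,400),interpolation=2)
overlay("side8",(275,235,485,400),3.6,"pics/d8.png"); overlay("scene8",(110,140,310,290),4,"pics/e8.png")
E
```

```text
clock: 8.35
position: [0.5859, -0.2156, 0.1316]
ee_rot: [0.829, 0.01, 0.559, -0.015]
contact_force: [-9.9, 1.5, 4.1]
width: 0.0104
clk 8.45 cmd [ 0.5867 -0.216   0.1302] meas-cmd [-0.7  0.4  1.5] mm  rot err [-0.02 -0.03  0.02] F [-9.7  1.2  2.4] w 0.0102
delta [0.11 0.   0.05] [0.01 0.5  0.04]
clk 8.45 cmd [ 0.5867 -0.216   0.1302] meas-cmd [-0.7  0.4  1.5] mm  rot err [-0.02 -0.03  0.02] F [-9.7  1.2  2.4] w 0.0102
delta [0.18 0.   0.06] [0.01 0.8  0.04]
```

View pics/e8.png

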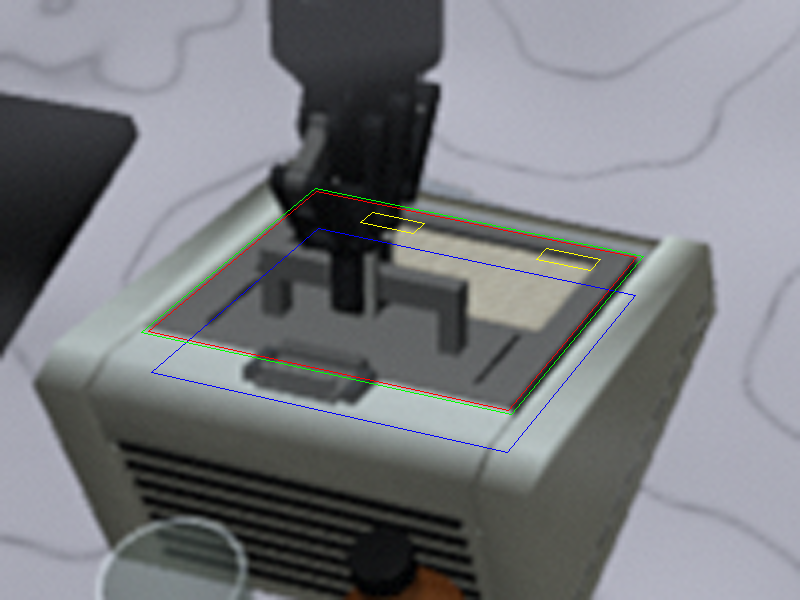

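View pics/d8.png

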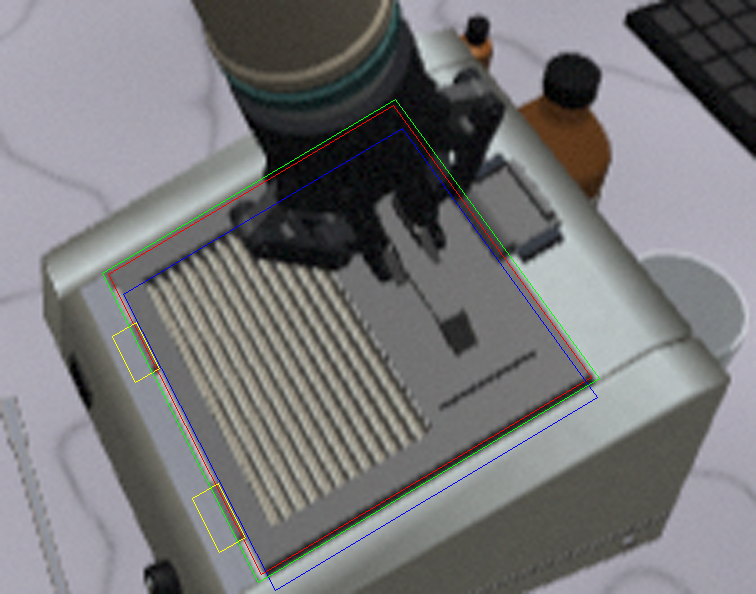

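```bash
python3 -m crank '[[0.1,0,0.03,0,0.4,0,0.5],[0.2,0,0.03,0,0.8,0,0.5],[0.3,0,0.03,0,1,0,0.5],[0.3,0,0.03,0,1,0,0.5]]' 100
python3 - <<'E'
import json
L=json.load(open("moves.json"));L.append([[.3,0,0.03],[0,1,0]]);json.dump(L,open("moves.json","w"))
E
python3 - <<'E'
from ov import *
for n in("side","scene"): grab(n,"9")
show(-.8,-85,0)
s=manip.get_state(); print("bay-axes F",Rb.inv().apply(s["contact_force"]-[0,0,-3.4]).round(1),s["moment"].round(2))
def cr(t): return [cv2.resize(load("side"+t)["color"][265:315,380:440],(400,333),interpolation=2)[:300],cv2.resize(load("scene"+t)["color"][215:255,160:213],(400,300),interpolation=2)]
cv2.imwrite("pics/d9.png",np.vstack([np.hstack(cr("8")),np.hstack(cr("9"))]))
E
```

```text
clock: 8.95
position: [0.5869, -0.2157, 0.1304]
ee_rot: [0.824, 0.01, 0.566, -0.015]
contact_force: [-15.1, 2.5, 12.1]
width: 0.0102
clk 9.05 cmd [ 0.5881 -0.2161  0.1275] meas-cmd [-1.2  0.4  2.8] mm  rot err [-0.05 -0.05  0.  ] F [-15.1   1.7  12.1] w 0.0099
delta [-0.12  0.    0.03] [ 0.01 -0.2   0.04]
bay-axes F [-8.2  1.2 20. ] [0.32 1.7  0.08]
```

View pics/d9.png

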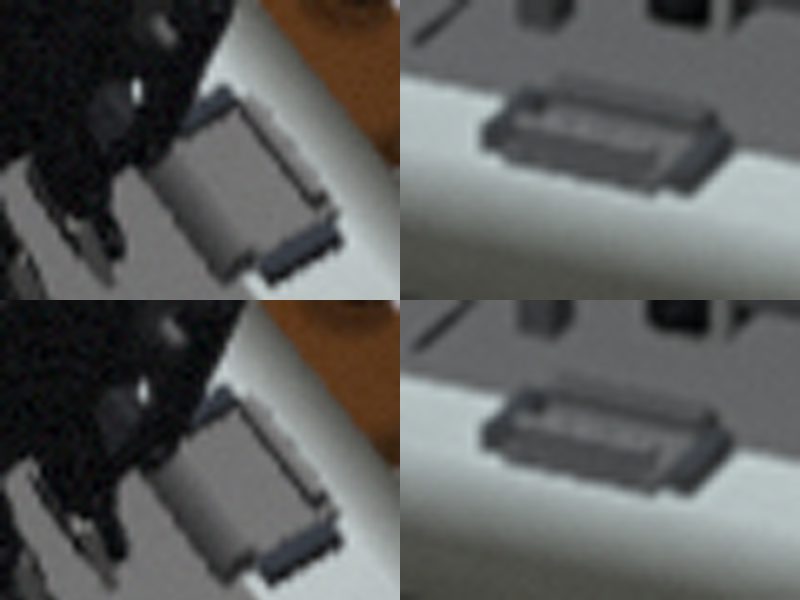

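Run:
```python
from ov import *
def cr(t): return [cv2.resize(load("side"+t)["color"][265:315,380:440],(400,333),interpolation=2)[:300],cv2.resize(load("scene"+t)["color"][215:255,160:213],(400,300),interpolation=2)]
cv2.imwrite("pics/d9b.png",np.vstack([np.hstack(cr("0")),np.hstack(cr("7"))]))
i=load("side9");P=cloud(i).reshape(-1,3);Q=Rb.inv().apply(P-pb)*1e3
for lo in range(-80,85,15):
    m=(Q[:,0]>lo)&(Q[:,0]<lo+14)&(Q[:,1]>-86)&(Q[:,1]<-79)&(abs(Q[:,2]-22)<12); print(lo,m.sum(),np.median(Q[m,2]).round(1),end='; ')
print()
for x0,x1,y0,y1 in [(92,105,-88,-40),(60,82,-88,-55)]:
    m=(Q[:,0]>x0)&(Q[:,0]<x1)&(Q[:,1]>y0)&(Q[:,1]<y1)&(abs(Q[:,2]-22)<12);print(x0,m.sum(),np.median(Q[m,2]))
```

```text
-80 37 23.1; -65 35 23.0; -50 34 22.4; -35 36 22.5; -20 35 22.0; -5 37 21.7; 10 36 22.0; 25 37 21.3; 40 32 20.6; 55 37 20.5; 70 37 20.6; 
92 221 23.021252483757447
60 266 20.64896377659816
```

View pics/d9b.png

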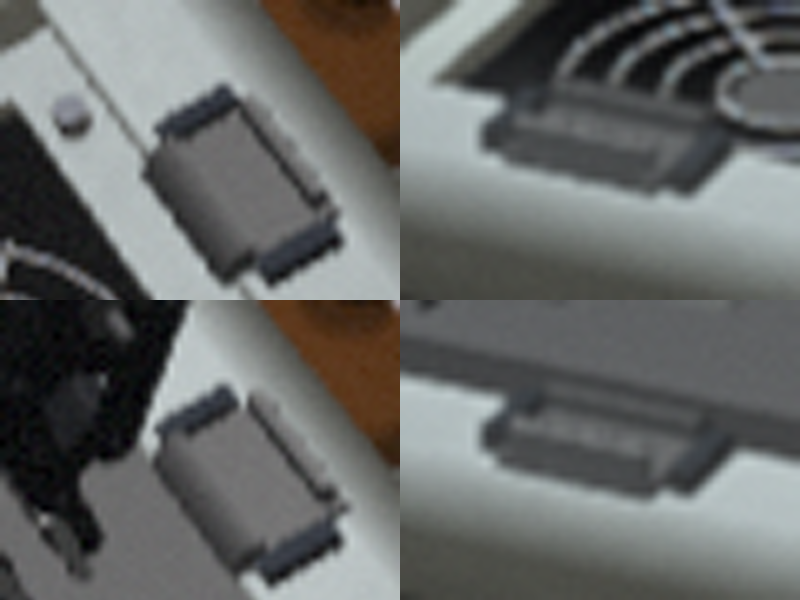

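The latch nose is back out: crops 8 and 9 match its initial look, and it was pushed back in crop 7. The frame's upper edge is about 2 mm below flush under my push. I'll ease off and check that it holds.

```bash
python3 -m crank '[[-0.15,0,-0.02,0,-0.5,0,0.5],[-0.3,0,-0.03,0,-1,0,0.5],[-0.3,0,-0.03,0,-1,0,0.5]]' 100
python3 - <<'E'
import json
L=json.load(open("moves.json"));L.append([[-.3,0,-0.03],[0,-1,0]]);json.dump(L,open("moves.json","w"))
E
cat > prof.py <<'E'
from ov import *
def prof(n):
    i=load(n);P=cloud(i).reshape(-1,3);Q=Rb.inv().apply(P-pb)*1e3
    for y0,y1 in((-86,-79),(79,86)):
      for lo in range(-80,85,15):
        m=(Q[:,0]>lo)&(Q[:,0]<lo+14)&(Q[:,1]>y0)&(Q[:,1]<y1)&(abs(Q[:,2]-22)<12); print(np.median(Q[m,2]).round(1) if m.sum()>5 else None,end='; ')
      print()
    m=(Q[:,0]>92)&(Q[:,0]<105)&(Q[:,1]>-88)&(Q[:,1]<-40)&(abs(Q[:,2]-22)<12);print("rim",np.median(Q[m,2]))
E
python3 - <<'E'
from prof import *
for n in("side","scene"): grab(n,"10")
show(0,-85,0); prof("side10");prof("scene10")
E
```

```text
clock: 9.43
position: [0.5861, -0.2157, 0.1318]
ee_rot: [0.829, 0.01, 0.559, -0.015]
contact_force: [-8.0, 2.7, 2.7]
width: 0.0104
clk 9.53 cmd [ 0.5867 -0.216   0.1302] meas-cmd [-0.6  0.3  1.5] mm  rot err [-0.   -0.05  0.01] F [-9.2  2.1  3.7] w 0.0096
delta [0.   0.   0.02] [0.01 0.   0.04]
22.7; 23.4; 22.5; 22.8; 22.7; 22.5; 22.3; 23.0; 23.0; 22.2; 22.2; 
23.7; 22.9; 23.2; 22.9; 22.3; None; None; None; None; None; None; 
rim 22.792440129701387
None; None; None; 22.9; None; 23.2; 22.3; 22.3; 22.5; 22.8; 22.3; 
23.1; 22.6; 22.9; 22.7; 22.5; 22.5; 22.3; 22.8; 22.7; 22.4; 22.3; 
rim 23.26075188228081
```

```bash
python3 -m crank '[[-0.1,0,-0.05,0,0,0,0.5],[-0.15,0,-0.06,0,0,0,0.5],[-0.15,0,-0.06,0,0,0,0.5]]' 100
python3 - <<'E'
import json
L=json.load(open("moves.json"));L.append([[-.15,0,-0.06],[0,0,0]]);json.dump(L,open("moves.json","w"))
E
python3 - <<'E'
from prof import *
for n in("side","scene"): grab(n,"11")
show(0,-85,0); prof("side11")
def cr(t): return [cv2.resize(load("side"+t)["color"][235:400,275:485],(400,314),interpolation=2)[:300],cv2.resize(load("scene"+t)["color"][160:265,120:260],(400,300),interpolation=2)]
cv2.imwrite("pics/f11.png",np.hstack(cr("11")))
E
```

```text
clock: 9.9
position: [0.586, -0.2158, 0.132]
ee_rot: [0.829, 0.01, 0.558, -0.015]
contact_force: [0.8, 2.6, -4.2]
width: 0.0102
clk 10.00 cmd [ 0.5856 -0.216   0.1314] meas-cmd [0.4 0.2 0.5] mm  rot err [ 0.03 -0.08  0.02] F [ 1.9  3.5 -5.6] w 0.0102
delta [0.15 0.   0.08] [0.01 0.   0.04]
22.5; 22.9; 23.2; 22.8; 23.1; 22.7; 22.7; 22.4; 22.4; 23.1; 22.2; 
23.5; 22.9; 23.2; 22.9; 23.8; None; None; None; None; None; None; 
rim 22.839293940211107
```

View pics/f11.png

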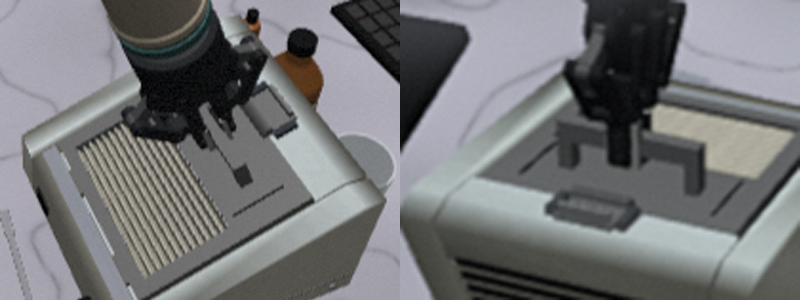

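The cassette is flush with the latch out. I'll open the fingers to 3 cm and back away along the tool axis.

```bash
python3 -m crank '[[0,0,0,0,0,0,3],[0,0,0,0,0,0,3],[0,0,0,0,0,0,3],[-1,0,0,0,0,0,3],[-4,0,0,0,0,0,3]]' && python3 -m crank '[[-5,0,0,0,0,0,3],[-10,0,0,0,0,0,3],[-14,0,0,0,0,0,3],[-14,0,0,0,0,0,3]]'
python3 - <<'E'
from prof import *
for n in("side","scene","wrist"): grab(n,"12")
prof("side12"); s=manip.get_state(); print(s["contact_force"],s["clock"])
def cr(t): return [cv2.resize(load("side"+t)["color"][235:400,275:485],(400,314),interpolation=2)[:300],cv2.resize(load("scene"+t)["color"][160:265,120:260],(400,300),interpolation=2)]
cv2.imwrite("pics/f12.png",np.vstack([np.hstack(cr("12")),np.hstack([cv2.resize(load("side12")["color"],(400,300)),cv2.resize(load("scene12")["color"],(400,300))])]))
E
```

```text
clock: 10.62
position: [0.5693, -0.215, 0.1682]
ee_rot: [0.828, 0.01, 0.56, -0.015]
contact_force: [0.5, 0.5, 0.8]
width: 0.03
clock: 11.12
position: [0.5184, -0.2146, 0.3038]
ee_rot: [0.831, 0.008, 0.556, -0.017]
contact_force: [0.2, -0.9, 0.6]
width: 0.0298
23.0; 22.7; 22.7; 22.8; 22.8; 22.8; 22.6; 22.6; 22.9; 22.4; 22.4; 
22.5; 23.1; 22.8; 22.8; 22.5; 22.7; 22.9; 22.2; 22.4; 21.7; 22.6; 
rim 22.870915385055728
[-0.31438582  0.19617719 -0.6798462 ] 11.275
```

View pics/f12.png

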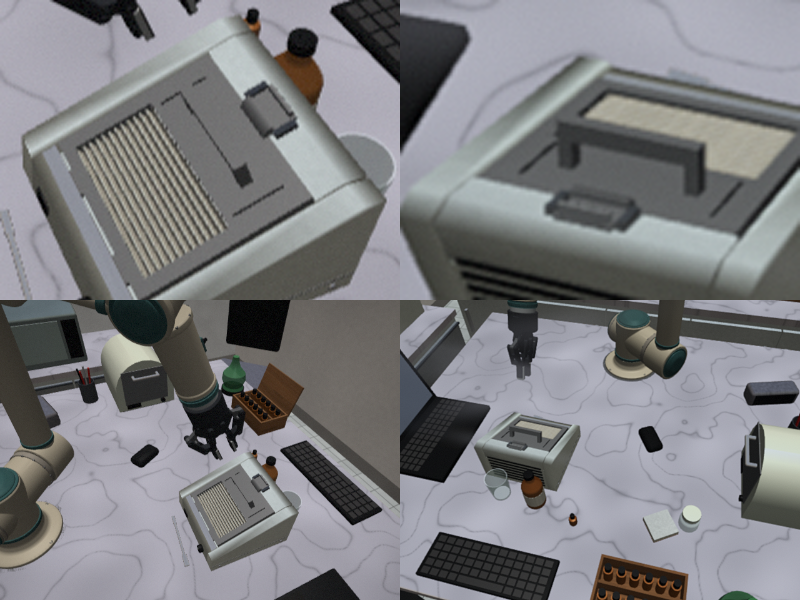

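Run:
```python
from h import *
a,b=load("scene0"),load("scene12")
d=cv2.absdiff(a["color"],b["color"]).max(2)
for n,(x0,y0,x1,y1) in dict(beaker=(135,272,175,320),bottle=(192,275,235,335),vial=(268,340,288,362),note=(388,336,444,386),jar=(446,330,484,370),mouse=(380,200,422,245)).items(): print(n,np.percentile(d[y0:y1,x0:x1],[50,95]))
from rig import manip
print(manip.sign_off())
```

```text
beaker [2. 3.]
bottle [2. 4.]
vial [2. 4.]
note [1. 3.]
jar [1. 3.]
mouse [2. 5.]
the job is handed in; nothing more can be done
None
```

The filter cassette is seated flush in the extractor bay with the spring latch out over its edge, and the job is handed in at about 11.3 s of the 48 s allowed.

I carried it by the handle and slid both tabs about 9 mm under the lip with the cassette tilted about 12 degrees. I then swung the handle end down, pressed until the latch snapped out, released it and backed off about 17 cm.

**Last checks**
- **Seating:** with the robot clear, the depth readings put the frame's top level with the bay rim to within about 1 mm along both sides. The side and scene pictures show the latch nose over the cassette's upper edge.
- **Force:** I kept pressing to about 20 N before I saw that the latch had already snapped, the top of the stated 12 to 20 N. No reading came near a limit. After release it was about zero.
- **Other items:** comparing scene pictures from start and end shows the beaker, bottle, vial, notepad, jar and mouse unmoved. I judged the spatula by eye only, in the side picture, and it looks unmoved.

**Disagreements:** the measured tool position was off the commanded one by a few mm at times, up to 9 mm just after fast moves. The fingers also read about 10 mm on the 12 mm handle bar. Neither affected the result.

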